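# Shake croutons evenly over a three-bay roasting tray

## Robot

A 7-joint arm with a two-finger parallel gripper is mounted at the origin on a cart in front of the work surface, level with it; the furniture and walls round the work are solid. World frame = base frame: x ahead of the robot, y to its left, z up, the work surface at z = 0. Lengths are in m, angles in rad, forces in N, time in s.
With the tool pointing down it reaches from about 0.425 to 0.8 m from the base axis. Payload 8.3 kg.
Tool frame: the origin (TCP) lies midway between the tips of the shut fingers; the grasp point (between the pads) lies 19 mm behind it (robot.grasp_offset is the distance from the TCP to the grasp point, in m); z points along the fingers, y is the line along which they close (so a half turn about z gives the same grasp; the last joint's range is limited). The gripper opens to 85 mm and grips with 20 to 120 N. Pads are 22 mm wide; open, the fingers measure 114 mm over their backs; the gripper's body (76 mm by 85 mm) begins 54 mm behind the grasp point. The pads swing forward as they close: fully open they stand 13 mm farther back than shut.
Start: joints at [-1.23, 0.383, 0.016, 1.37, -0.006, 1.388, -0.046], TCP at [0.246, 0.575, 0.231] pointing down, gripper open.
Joint ranges: [-2.95, 2.95], [-0.25, 2.06], [-1.52, 1.56], [0.18, 2.33], [-1.44, 4.58], [0.02, 2.06], [-3.01, 3.01]. Speed limits (rad/s): [2.39, 2.39, 3.01, 3.01, 3.14, 3.14, 3.14].

## Interface

Orientations are given as a unit quaternion [x, y, z, w].
In Python, from bench import robot gives the robot as it stands. The module is installed in compiled form; this text tells all that it offers.
- The arm moves only by the tool play_rows, never from a script. Its argument "deltas" is a list that holds one entry, the list of rows, each a list of 7 numbers: the turn, a rotation vector about the tool's x, y, z in rad, then the shift along the tool's x, y, z in cm, then the finger opening in cm, from 0 to 8.54. In form: [[[rx, ry, rz, x, y, z, gripper], ...]]. A call has 1 to 8 rows; each row is the pose to reach, as a shift and turn from the pose commanded when the call began, along the tool's axes at that moment; what a row does not reach only later rows make up. A row lasts 1/10 s, in which the tool goes at most 50 mm and 8.59 degrees, less where a joint would pass 70% of its speed; a pose out of reach is approached as far as the arm can. A call with a gripper value outside its range is refused whole. The fingers move at their own pace and stop on an object; "grip_force" is the grip in N (left out, the last holds). Time passes only in rows, so rows that repeat a pose let the fingers close. It gives the time, the measured TCP pose, the force, the opening and the grip force at its end, in the units of the state.
- robot.state(): the state, without advancing time (a new reading comes with each control period).
- robot.grab_frame(name): name is "scene" or "side" or "wrist"; returns a dict with "img" (480x640x3 uint8, red, green, blue), "camera_matrix" (3x3 intrinsics, pixels), "rvec" (rotation vector, rad) and "tvec" (3), from world to camera coordinates, as OpenCV has them. Camera axes: x right, y down, z forward; pixel columns grow to the right and rows downward; lengths in m; the calibration is good to about 2 mm. A picture is of the moment at which its call begins. There is no depth.
- robot.hand_in(): hands the job in; it is judged then, once.
Trained networks look in the newest picture that a camera, given by its name, has taken for a name from the list of things; names that differ only in an ending like _2 or _b are one class to them, and where a whole thing is asked for, a point or a joint stands for the part that bears it (a point fixed in the world has none). Each returns a list of dicts, best first, with "p" (0 to 1); they miss things now and then, are a little off and sometimes report something else, mostly with a low value. They report only what shows in the picture. A call takes as long as a camera call. They do not tell look-alikes from the thing itself.
- robot.look_for(camera, thing): "extent" ([left, top, right, bottom] as shares, 0 to 1, of the picture: columns of its width, rows of its height, round what is visible of it).
- robot.masks_of(camera, thing): "region" (480x640 bool, what is visible of it) and "extent" ([left, top, right, bottom] as shares, 0 to 1, of the picture: columns of its width, rows of its height, round what is visible of it).
The state is a dict: "time": time; "q": joint angles; "dq": joint speeds; "joint_torque": joint torques, N m; "position": TCP position; "ee_rot": TCP orientation; "contact_force": force on the tool from outside, world axes, zero at the start; "moment": the same for the moment, N m; "grip_width": finger opening in m; "gripper_force": force on a finger pad.
Only numpy, scipy, OpenCV 4.12 (cv2) and the standard library are available. Lean on these libraries where they do the work, as an engineer would, in place of code of your own. Each camera call takes 0.05 s, during which the arm holds its last target. There are 200 camera calls.

## Task

Pick the crouton shaker up by its grip bar, tip its mouth over the roasting tray and shake out all eight croutons so that they are spread over the three bays, at least two in each. Then set the empty shaker back down level on the middle of the trivet; do not touch the croutons with the gripper, and leave the tray, jar, matchbox and cup where they stand.

Things in the scene. Friction and masses are not known exactly. Their poses are not given: they have to be found in the camera images.
- tray: dark steel roasting tray, open on top, 130 (x) x 232 (y) x 30 mm high, walls and floor 4 mm; two dividers as high as the walls split it into three equal bays side by side along its y, each 122 x 72 mm inside. A bent-wire loop at each y end sticks out 20 mm. Origin: centre of the underside
- bay_right (a point): centre of the floor of the bay at the tray's -y end
- bay_middle (a point): centre of the floor of the middle bay
- bay_left (a point): centre of the floor of the bay at the tray's +y end
- shaker: clear plastic hand shaker with green floor, back and top grip bar: a straight lane 190 (x) x 36 x 36 mm outside, 30 wide and 27 high inside, floor 4 mm; closed at +x, its roof slotted lengthwise (14 mm slot), open at -x (the mouth, where the floor sticks out 14 mm past the roof). 0.16 kg empty. Origin: centre of the underside
- shaker_grip (a point): centre of the grip bar over the shaker's roof: the bar runs along the shaker's x, 116 long, 16 wide, 22 high, from 64 to 86 mm above the underside, on two posts 45 mm either side of the middle
- shaker_mouth (a point): middle of the mouth's lower edge, on the lane floor's top side at the -x end (95 mm from the shaker's origin)
- trivet: beech trivet of four slats, 104 (x) x 140 (y) x 18 mm high, fixed to the worktop; the shaker stands on it at the start. Origin: centre of the underside
- honey_jar: jar with a red lid, 65 mm wide, 100 mm high; bystander. Origin: centre of the underside
- matchbox: dark blue-green matchbox, 38 x 56 x 16 mm, lying flat; bystander. Origin: centre of the underside
- espresso_cup: small white cup with a handle, 62 x 83 x 50 mm; bystander. Origin: centre of the underside
- crouton_0: toasted crouton, 20 x 20 x 18 mm, 12 g, origin at its centre; lies in the shaker's lane, number 1 of 8 counted from the mouth, its front face 16 mm behind the floor's end. Croutons slip on the lane when it slopes by roughly 25 to 37 degrees, or when the shaker is jerked at less
- crouton_1: toasted crouton, 20 x 20 x 18 mm, 12 g, origin at its centre; lies in the shaker's lane, number 2 of 8 counted from the mouth. Croutons slip on the lane when it slopes by roughly 25 to 37 degrees, or when the shaker is jerked at less
- crouton_2: toasted crouton, 20 x 20 x 18 mm, 12 g, origin at its centre; lies in the shaker's lane, number 3 of 8 counted from the mouth. Croutons slip on the lane when it slopes by roughly 25 to 37 degrees, or when the shaker is jerked at less
- crouton_3: toasted crouton, 20 x 20 x 18 mm, 12 g, origin at its centre; lies in the shaker's lane, number 4 of 8 counted from the mouth. Croutons slip on the lane when it slopes by roughly 25 to 37 degrees, or when the shaker is jerked at less
- crouton_4: toasted crouton, 20 x 20 x 18 mm, 12 g, origin at its centre; lies in the shaker's lane, number 5 of 8 counted from the mouth. Croutons slip on the lane when it slopes by roughly 25 to 37 degrees, or when the shaker is jerked at less
- crouton_5: toasted crouton, 20 x 20 x 18 mm, 12 g, origin at its centre; lies in the shaker's lane, number 6 of 8 counted from the mouth. Croutons slip on the lane when it slopes by roughly 25 to 37 degrees, or when the shaker is jerked at less
- crouton_6: toasted crouton, 20 x 20 x 18 mm, 12 g, origin at its centre; lies in the shaker's lane, number 7 of 8 counted from the mouth. Croutons slip on the lane when it slopes by roughly 25 to 37 degrees, or when the shaker is jerked at less
- crouton_7: toasted crouton, 20 x 20 x 18 mm, 12 g, origin at its centre; lies in the shaker's lane, number 8 of 8 counted from the mouth. Croutons slip on the lane when it slopes by roughly 25 to 37 degrees, or when the shaker is jerked at less
There are look-alikes about, which are no part of the job. There is more than one size of the trivet; the job needs the larger.

How it is judged:
On the way:
1. the shaker is lifted clear of the trivet (z of shaker in the frame of trivet above 0.05 m), for 0.2 s.
At the end, for the whole second after the job is handed in: All eight croutons are at rest inside the tray, at least two in each of its three bays; the shaker stands level (within 4 degrees) and at rest on the trivet, its centre within 35 mm of the trivet's (x of crouton_0 in the frame of tray between -0.065 and 0.065 m and x of crouton_1 in the frame of tray between -0.065 and 0.065 m and x of crouton_2 in the frame of tray between -0.065 and 0.065 m and x of crouton_3 in the frame of tray between -0.065 and 0.065 m and x of crouton_4 in the frame of tray between -0.065 and 0.065 m and x of crouton_5 in the frame of tray between -0.065 and 0.065 m and x of crouton_6 in the frame of tray between -0.065 and 0.065 m and x of crouton_7 in the frame of tray between -0.065 and 0.065 m and y of crouton_0 in the frame of tray between -0.116 and 0.116 m and y of crouton_1 in the frame of tray between -0.116 and 0.116 m and y of crouton_2 in the frame of tray between -0.116 and 0.116 m and y of crouton_3 in the frame of tray between -0.116 and 0.116 m and y of crouton_4 in the frame of tray between -0.116 and 0.116 m and y of crouton_5 in the frame of tray between -0.116 and 0.116 m and y of crouton_6 in the frame of tray between -0.116 and 0.116 m and y of crouton_7 in the frame of tray between -0.116 and 0.116 m and z of crouton_0 in the frame of tray between 0 and 0.08 m and z of crouton_1 in the frame of tray between 0 and 0.08 m and z of crouton_2 in the frame of tray between 0 and 0.08 m and z of crouton_3 in the frame of tray between 0 and 0.08 m and z of crouton_4 in the frame of tray between 0 and 0.08 m and z of crouton_5 in the frame of tray between 0 and 0.08 m and z of crouton_6 in the frame of tray between 0 and 0.08 m and z of crouton_7 in the frame of tray between 0 and 0.08 m and y of any of crouton_1, crouton_2, crouton_3, crouton_4, crouton_5, crouton_6, crouton_7 in the frame of tray below -0.0375 m and y of any of crouton_0, crouton_2, crouton_3, crouton_4, crouton_5, crouton_6, crouton_7 in the frame of tray below -0.0375 m and y of any of crouton_0, crouton_1, crouton_3, crouton_4, crouton_5, crouton_6, crouton_7 in the frame of tray below -0.0375 m and y of any of crouton_0, crouton_1, crouton_2, crouton_4, crouton_5, crouton_6, crouton_7 in the frame of tray below -0.0375 m and y of any of crouton_0, crouton_1, crouton_2, crouton_3, crouton_5, crouton_6, crouton_7 in the frame of tray below -0.0375 m and y of any of crouton_0, crouton_1, crouton_2, crouton_3, crouton_4, crouton_6, crouton_7 in the frame of tray below -0.0375 m and y of any of crouton_0, crouton_1, crouton_2, crouton_3, crouton_4, crouton_5, crouton_7 in the frame of tray below -0.0375 m and y of any of crouton_0, crouton_1, crouton_2, crouton_3, crouton_4, crouton_5, crouton_6 in the frame of tray below -0.0375 m and (y of crouton_1 in the frame of tray between -0.0375 and 0.0375 m or y of crouton_2 in the frame of tray between -0.0375 and 0.0375 m or y of crouton_3 in the frame of tray between -0.0375 and 0.0375 m or y of crouton_4 in the frame of tray between -0.0375 and 0.0375 m or y of crouton_5 in the frame of tray between -0.0375 and 0.0375 m or y of crouton_6 in the frame of tray between -0.0375 and 0.0375 m or y of crouton_7 in the frame of tray between -0.0375 and 0.0375 m) and (y of crouton_0 in the frame of tray between -0.0375 and 0.0375 m or y of crouton_2 in the frame of tray between -0.0375 and 0.0375 m or y of crouton_3 in the frame of tray between -0.0375 and 0.0375 m or y of crouton_4 in the frame of tray between -0.0375 and 0.0375 m or y of crouton_5 in the frame of tray between -0.0375 and 0.0375 m or y of crouton_6 in the frame of tray between -0.0375 and 0.0375 m or y of crouton_7 in the frame of tray between -0.0375 and 0.0375 m) and (y of crouton_0 in the frame of tray between -0.0375 and 0.0375 m or y of crouton_1 in the frame of tray between -0.0375 and 0.0375 m or y of crouton_3 in the frame of tray between -0.0375 and 0.0375 m or y of crouton_4 in the frame of tray between -0.0375 and 0.0375 m or y of crouton_5 in the frame of tray between -0.0375 and 0.0375 m or y of crouton_6 in the frame of tray between -0.0375 and 0.0375 m or y of crouton_7 in the frame of tray between -0.0375 and 0.0375 m) and (y of crouton_0 in the frame of tray between -0.0375 and 0.0375 m or y of crouton_1 in the frame of tray between -0.0375 and 0.0375 m or y of crouton_2 in the frame of tray between -0.0375 and 0.0375 m or y of crouton_4 in the frame of tray between -0.0375 and 0.0375 m or y of crouton_5 in the frame of tray between -0.0375 and 0.0375 m or y of crouton_6 in the frame of tray between -0.0375 and 0.0375 m or y of crouton_7 in the frame of tray between -0.0375 and 0.0375 m) and (y of crouton_0 in the frame of tray between -0.0375 and 0.0375 m or y of crouton_1 in the frame of tray between -0.0375 and 0.0375 m or y of crouton_2 in the frame of tray between -0.0375 and 0.0375 m or y of crouton_3 in the frame of tray between -0.0375 and 0.0375 m or y of crouton_5 in the frame of tray between -0.0375 and 0.0375 m or y of crouton_6 in the frame of tray between -0.0375 and 0.0375 m or y of crouton_7 in the frame of tray between -0.0375 and 0.0375 m) and (y of crouton_0 in the frame of tray between -0.0375 and 0.0375 m or y of crouton_1 in the frame of tray between -0.0375 and 0.0375 m or y of crouton_2 in the frame of tray between -0.0375 and 0.0375 m or y of crouton_3 in the frame of tray between -0.0375 and 0.0375 m or y of crouton_4 in the frame of tray between -0.0375 and 0.0375 m or y of crouton_6 in the frame of tray between -0.0375 and 0.0375 m or y of crouton_7 in the frame of tray between -0.0375 and 0.0375 m) and (y of crouton_0 in the frame of tray between -0.0375 and 0.0375 m or y of crouton_1 in the frame of tray between -0.0375 and 0.0375 m or y of crouton_2 in the frame of tray between -0.0375 and 0.0375 m or y of crouton_3 in the frame of tray between -0.0375 and 0.0375 m or y of crouton_4 in the frame of tray between -0.0375 and 0.0375 m or y of crouton_5 in the frame of tray between -0.0375 and 0.0375 m or y of crouton_7 in the frame of tray between -0.0375 and 0.0375 m) and (y of crouton_0 in the frame of tray between -0.0375 and 0.0375 m or y of crouton_1 in the frame of tray between -0.0375 and 0.0375 m or y of crouton_2 in the frame of tray between -0.0375 and 0.0375 m or y of crouton_3 in the frame of tray between -0.0375 and 0.0375 m or y of crouton_4 in the frame of tray between -0.0375 and 0.0375 m or y of crouton_5 in the frame of tray between -0.0375 and 0.0375 m or y of crouton_6 in the frame of tray between -0.0375 and 0.0375 m) and y of any of crouton_1, crouton_2, crouton_3, crouton_4, crouton_5, crouton_6, crouton_7 in the frame of tray above 0.0375 m and y of any of crouton_0, crouton_2, crouton_3, crouton_4, crouton_5, crouton_6, crouton_7 in the frame of tray above 0.0375 m and y of any of crouton_0, crouton_1, crouton_3, crouton_4, crouton_5, crouton_6, crouton_7 in the frame of tray above 0.0375 m and y of any of crouton_0, crouton_1, crouton_2, crouton_4, crouton_5, crouton_6, crouton_7 in the frame of tray above 0.0375 m and y of any of crouton_0, crouton_1, crouton_2, crouton_3, crouton_5, crouton_6, crouton_7 in the frame of tray above 0.0375 m and y of any of crouton_0, crouton_1, crouton_2, crouton_3, crouton_4, crouton_6, crouton_7 in the frame of tray above 0.0375 m and y of any of crouton_0, crouton_1, crouton_2, crouton_3, crouton_4, crouton_5, crouton_7 in the frame of tray above 0.0375 m and y of any of crouton_0, crouton_1, crouton_2, crouton_3, crouton_4, crouton_5, crouton_6 in the frame of tray above 0.0375 m and linear speed of each of crouton_0, crouton_1, crouton_2, crouton_3, crouton_4, crouton_5, crouton_6, crouton_7 below 0.03 m/s and horizontal distance between shaker and trivet below 0.035 m and z of shaker in the frame of trivet between 0.013 and 0.023 m and angle between shaker's own z axis and vertical below 0.07 rad and linear speed of shaker below 0.02 m/s); the robot touches nothing.
It fails at once if the gripper's fingers touch a crouton (contact force between the fingers and crouton_0 above 0.3 N or contact force between the fingers and crouton_1 above 0.3 N or contact force between the fingers and crouton_2 above 0.3 N or contact force between the fingers and crouton_3 above 0.3 N or contact force between the fingers and crouton_4 above 0.3 N or contact force between the fingers and crouton_5 above 0.3 N or contact force between the fingers and crouton_6 above 0.3 N or contact force between the fingers and crouton_7 above 0.3 N).
It fails at once if the tray is shifted by more than 30 mm (distance of tray from where it was at the start of the episode above 0.03 m).
It fails at once if the honey jar is shifted by more than 20 mm (distance of honey_jar from where it was at the start of the episode above 0.02 m).
It fails at once if the matchbox is shifted by more than 20 mm (distance of matchbox from where it was at the start of the episode above 0.02 m).
It fails at once if the espresso cup is shifted by more than 20 mm (distance of espresso_cup from where it was at the start of the episode above 0.02 m).
It also fails if it takes over 61 s, if anything falls off the work surface, if the arm or the gripper's body presses on something with over 40 N, if the wrist force passes 120 N, or if a joint passes its speed limit or range.

## Working session

There is one attempt and no reset: what is moved stays moved. The work goes in short steps, Python scripts to look and compute and a tool call to move; the robot and the scene stay as the last step left them, time stands still between calls to the robot, and variables do not carry over. Pictures are saved under pics/ and viewed, at most 10 in all, crops included, and the job is handed in when it is done.

Besides the shell and the picture viewer there is one more tool, called by a JSON object that holds its "name" and its "arguments", one argument or row to a line. play_rows: Moves the arm, as the interface text tells. Its arguments: {"type":"object","properties":{"deltas":{"type":"array","items":{"type":"array","items":{"type":"array","items":{"type":"number"}}}},"grip_force":{"type":"number"}},"required":["deltas"]}

```bash
mkdir -p pics; cat > h.py <<'E'
import numpy as np, cv2
from bench import robot
from scipy.spatial.transform import Rotation as R
def ray(f,px):
    K=f["camera_matrix"];Rm=cv2.Rodrigues(np.array(f["rvec"],float))[0];t=np.array(f["tvec"],float).ravel()
    d=Rm.T@np.linalg.solve(K,np.array([px[0],px[1],1.]));return -Rm.T@t,d
def onz(f,px,z):
    o,d=ray(f,px);return o+d*(z-o[2])/d[2]
def proj(f,P):
    return cv2.projectPoints(np.array(P,float).reshape(-1,3),np.array(f["rvec"],float),np.array(f["tvec"],float),f["camera_matrix"],None)[0].reshape(-1,2)
def save(f,n): cv2.imwrite("pics/"+n,f["img"][:,:,::-1])
E
python3 - <<'E'
from h import *
print({k:np.round(v,3) for k,v in robot.state().items()})
for c in ["scene","side"]:
    f=robot.grab_frame(c); save(f,c+"0.png"); o,d=ray(f,(320,240)); print(c,o,d)
    for t in ["tray","shaker","trivet","honey_jar","matchbox","espresso_cup","crouton_0"]:
        for r in robot.look_for(c,t):
            e=np.array(r["extent"])*[640,480,640,480]
            if r["p"]>.3: print(c,t,round(r["p"],2),e.round())
E
```

```text
{'time': np.float64(0.0), 'q': array([-1.23 ,  0.384,  0.016,  1.371, -0.006,  1.388, -0.047]), 'dq': array([ 0.   , -0.001, -0.   ,  0.   ,  0.001, -0.001, -0.001]), 'joint_torque': array([-1.0000e-03, -6.2759e+01,  8.4300e-01, -3.7182e+01,  1.7000e-02,
        1.4000e-02,  0.0000e+00]), 'position': array([0.245, 0.574, 0.23 ]), 'ee_rot': array([ 0.201,  0.98 , -0.001, -0.   ]), 'contact_force': array([ 0.492,  0.268, -0.154]), 'moment': array([-0.009,  0.028,  0.014]), 'gripper_force': np.float64(0.0), 'grip_width': np.float64(0.085)}
scene [ 0.00151498 -0.5763533   0.87349229] [ 0.44386289  0.55532847 -0.70337998]
scene tray 0.88 [304. 275. 442. 389.]
scene shaker 0.56 [229. 205. 309. 255.]
scene shaker 0.37 [421. 260. 444. 286.]
scene trivet 0.88 [244. 226. 307. 268.]
scene trivet 0.62 [213. 184. 253. 219.]
scene honey_jar 0.74 [375. 203. 406. 255.]
scene matchbox 0.65 [416. 259. 446. 285.]
scene espresso_cup 0.92 [334. 192. 369. 216.]
scene espresso_cup 0.5 [226. 202. 313. 254.]
side [ 0.20997338 -0.38792077  0.80029636] [ 0.33685819  0.45059804 -0.82676745]
side tray 0.88 [289. 261. 428. 391.]
side shaker 0.93 [209. 181. 297. 236.]
side trivet 0.88 [237. 212. 293. 250.]
side trivet 0.82 [198. 147. 238. 189.]
side honey_jar 0.88 [365. 183. 399. 233.]
side matchbox 0.96 [414. 243. 442. 273.]
side espresso_cup 0.61 [328. 158. 361. 191.]
```

```bash
python3 - <<'E'
import cv2
a=cv2.imread("pics/scene0.png")[160:420,180:480];b=cv2.imread("pics/side0.png")[130:410,180:480]
import numpy as np
a=cv2.resize(a,(800,693))
cv2.imwrite("pics/c1.png",cv2.resize(cv2.imread("pics/side0.png")[135:405,170:470],None,fx=2.2,fy=2.2,interpolation=cv2.INTER_CUBIC))
cv2.imwrite("pics/c2.png",cv2.resize(cv2.imread("pics/scene0.png")[160:400,190:460],None,fx=2.45,fy=2.45,interpolation=cv2.INTER_CUBIC))
E
```

```text
(no output)
```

View pics/c1.png

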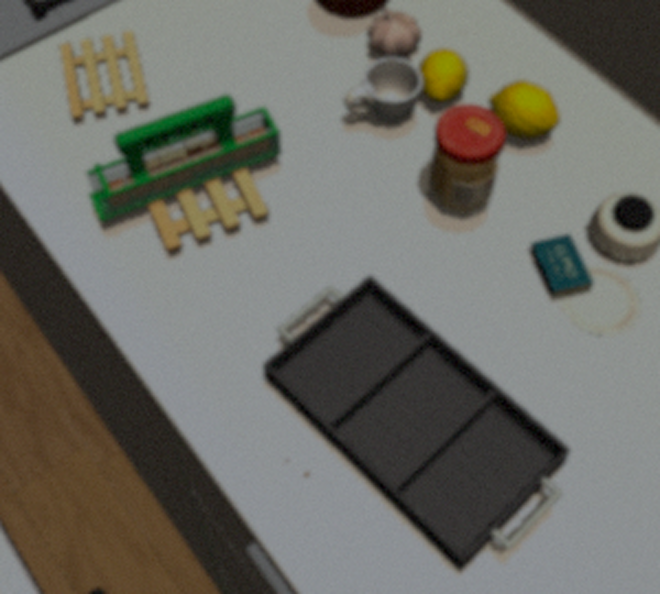

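View pics/c2.png

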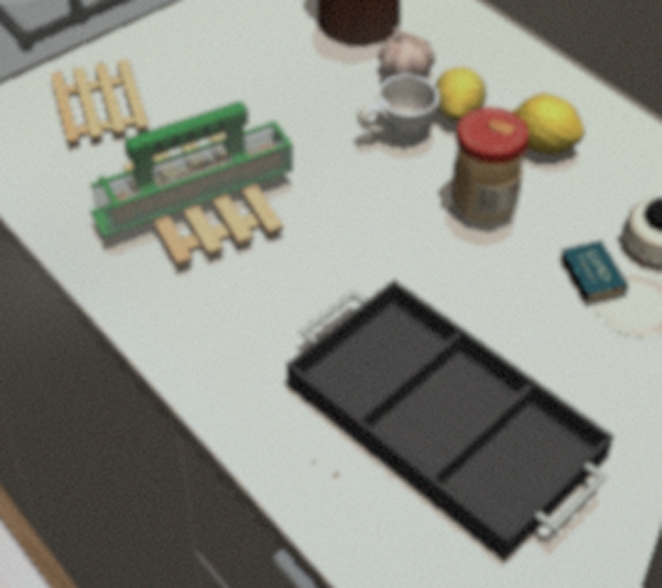

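The larger trivet is the one under the shaker (c1 ~(205,205), side px ~(263,228)); the small look-alike trivet is at c1 (105,75), side px ~(218,168). The mouth is at the shaker's lower-left end, and the tray's bays run from c1 (330,330) to (490,490).

```bash
python3 - <<'E'
from h import *
S={}
C1={"side":(2.2,170,135,dict(tl=(268,372),tt=(371,280),tr=(567,453),tb=(462,567),barL=(118,138),barR=(234,100),mouthB=(103,219),endB=(278,160),jar=(470,133),mb=(561,265),cup=(393,85))),
"scene":(2.45,190,160,dict(tl=(290,372),tt=(396,284),tr=(609,438),tb=(505,550),barL=(130,146),barR=(246,107),mouthB=(108,235),endB=(291,172),jar=(492,135),mb=(594,272),cup=(407,98)))}
Z=dict(tl=.03,tt=.03,tr=.03,tb=.03,barL=.1,barR=.1,mouthB=.018,endB=.018,jar=.1,mb=.016,cup=.05)
for c,(s,u,v,P) in C1.items():
    f=robot.grab_frame(c); print(c,f["camera_matrix"][0,0])
    for k,p in P.items(): print(k,np.round(onz(f,(p[0]/s+u,p[1]/s+v),Z[k])[:2]*1000))
E
```

```text
side 453.37939716323217
tl [394. -51.]
tt [520. -33.]
tr [ 543. -258.]
tb [ 415. -274.]
barL [406. 193.]
barR [515. 166.]
mouthB [366. 183.]
endB [540. 138.]
jar [662.   1.]
mb [ 676. -122.]
cup [675. 123.]
scene 536.2334977468604
tl [390. -52.]
tt [518. -36.]
tr [ 541. -258.]
tb [ 410. -276.]
barL [401. 186.]
barR [511. 164.]
mouthB [364. 180.]
endB [542. 141.]
jar [656.  -3.]
mb [ 670. -126.]
cup [672. 124.]
```

```bash
cat >> h.py <<'E'
def go(p,yaw,tilt=0,st=None):
    """target TCP p, tool y axis at yaw deg (tool down), then tilt deg about tool y; prints rotvec + shift in tool frame"""
    st=st or robot.state(); Rc=R.from_quat(st["ee_rot"])
    y=np.array([np.cos(np.radians(yaw)),np.sin(np.radians(yaw)),0]);z=np.array([0,0,-1.])
    Rt=R.from_matrix(np.column_stack([np.cross(y,z),y,z]))*R.from_euler("y",tilt,degrees=True)
    rv=(Rc.inv()*Rt).as_rotvec(); s=Rc.inv().apply(np.array(p)-st["position"])*100
    print("rv",rv.round(3),"deg",np.degrees(np.linalg.norm(rv)).round(1),"shift cm",s.round(2),"t",st["time"]); return rv,s
E
python3 -c "
from h import *
go([.458,.178,.20],77.2)"
```

```text
rv [-0.   -0.   -0.18] deg 10.3 shift cm [-35.12 -28.13   3.13] t 0.9
```

{"name": "play_rows", "arguments": {
  "deltas": [
    [[0,0,-0.09,-17.5,-14,1.5,8.5],[0,0,-0.18,-35.1,-28.1,3.1,8.5],[0,0,-0.18,-35.1,-28.1,3.1,8.5],[0,0,-0.18,-35.1,-28.1,3.1,8.5],[0,0,-0.18,-35.1,-28.1,3.1,8.5],[0,0,-0.18,-35.1,-28.1,3.1,8.5],[0,0,-0.18,-35.1,-28.1,3.1,8.5],[0,0,-0.18,-35.1,-28.1,3.1,8.5]]
  ]
}}

```text
time: 1.7
position: [0.4347, 0.2211, 0.204]
ee_rot: [0.112, 0.994, 0.0, 0.0]
contact_force: [2.0, 0.3, -0.2]
grip_width: 0.0849
gripper_force: 0.0
```

```bash
python3 - <<'E'
from h import *
go([.458,.178,.20],77.2)
E
```

```text
rv [ 0.001  0.    -0.   ] deg 0.1 shift cm [-3.23 -3.69  0.4 ] t 1.7
```

{"name": "play_rows", "arguments": {
  "deltas": [
    [[0,0,0,-3.2,-3.7,0.4,8.5],[0,0,0,-3.2,-3.7,0.4,8.5],[0,0,0,-3.2,-3.7,0.4,8.5]]
  ]
}}

```text
time: 2.0
position: [0.4575, 0.1786, 0.1999]
ee_rot: [0.113, 0.994, 0.0, -0.0]
contact_force: [0.1, 0.6, 0.9]
grip_width: 0.0848
gripper_force: 0.0
```

```bash
python3 - <<'E'
from h import *
f=robot.grab_frame("wrist"); save(f,"w1.png"); go([.458,.178,.20],77.2); print(robot.state()["q"].round(2))
# overlay of the shaker model at guess
b=np.radians(-12.8);c=np.array([.458,.178]);X=np.array([np.cos(b),np.sin(b)]);Y=np.array([-X[1],X[0]])
P=[list(c+X*x+Y*y)+[z] for z,xs,ys in((.104,(-.058,.058),(-.008,.008)),(.018,(-.095,.095),(-.018,.018))) for x in xs for y in ys]
im=f["img"][:,:,::-1].copy()
for q in proj(f,P): cv2.circle(im,(int(q[0]),int(q[1])),4,(0,0,255),1)
cv2.imwrite("pics/w1o.png",im)
E
```

```text
rv [ 0.    -0.    -0.001] deg 0.1 shift cm [-0.16 -0.19 -0.01] t 2.05
[-0.69  0.11  0.27  1.79 -0.03  1.25  0.94]
```

View pics/w1o.png

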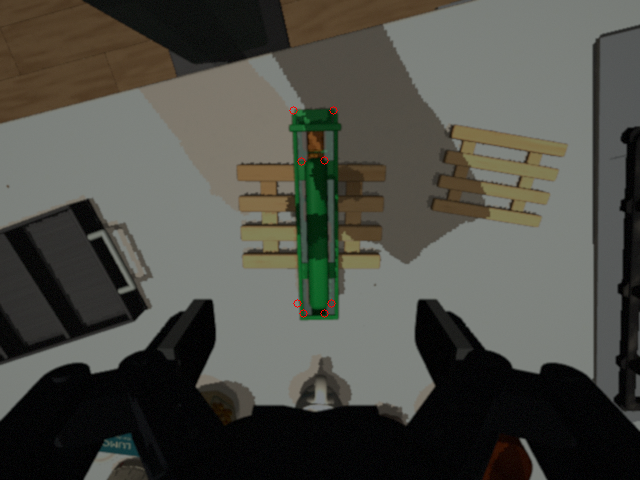

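Wrist view: the shaker on the larger trivet lies at (318,215), the mouth at the top (317,110), the smaller trivet at (500,175); the model overlay is within ~4 px, so the choice is right.

```bash
python3 - <<'E'
from h import *
f=robot.grab_frame("wrist")
P=[onz(f,p,.018) for p in((237,165),(386,166),(243,269),(380,268))]
for p in P: print((p[:2]*1000).round(1))
print("trivet",np.mean(P,0).round(4), [np.linalg.norm(P[a]-P[b]).round(4) for a,b in((0,1),(2,3),(0,2),(1,3))])
print([ (onz(f,p,.104)[:2]*1000).round(1) for p in((308,312),(329,312),(306,160),(328,160))])
print([ (onz(f,p,.054)[:2]*1000).round(1) for p in((300,319),(339,319),(296,124),(340,124))])
print([ (onz(f,p,.022)[:2]*1000).round(1) for p in((295,110),(338,110))])
E
```

```text
[395.  120.9]
[426.5 255.2]
[495.7  97.2]
[525.4 232.8]
trivet [0.4606 0.1765 0.018 ] [np.float64(0.1379), np.float64(0.1388), np.float64(0.1035), np.float64(0.1015)]
[array([511.6, 162.8]), array([515.2, 178.7]), array([399.1, 187.7]), array([402.4, 202.3])]
[array([544. , 146.5]), array([552.1, 182.4]), array([373.4, 184.4]), array([381.1, 218.5])]
[array([360.8, 184.8]), array([369.1, 221.4])]
```

```bash
python3 -c "
from h import *
go([.459,.1825,.074],77.7)"
```

```text
rv [ 0.    -0.    -0.008] deg 0.4 shift cm [-0.21  0.19 12.59] t 2.1
```

{"name": "play_rows", "arguments": {
  "deltas": [
    [[0,0,-0.008,-0.2,0.2,4,8.5],[0,0,-0.008,-0.2,0.2,8,8.5],[0,0,-0.008,-0.2,0.2,11,8.5],[0,0,-0.008,-0.2,0.2,12.6,8.5],[0,0,-0.008,-0.2,0.2,12.6,6],[0,0,-0.008,-0.2,0.2,12.6,0],[0,0,-0.008,-0.2,0.2,12.6,0],[0,0,-0.008,-0.2,0.2,12.6,0]]
  ],
  "grip_force": 80
}}

```text
time: 2.9
position: [0.4601, 0.1821, 0.0751]
ee_rot: [0.107, 0.994, 0.001, 0.001]
contact_force: [0.2, -0.6, 0.2]
grip_width: 0.0277
gripper_force: 0.0
```

{"name": "play_rows", "arguments": {
  "deltas": [
    [[0,0,0,0,0,0,0],[0,0,0,0,0,0,0],[0,0,0,0,0,0,0],[0,0,0,0,0,0,0]]
  ]
}}

```text
time: 3.3
position: [0.46, 0.1818, 0.0748]
ee_rot: [0.108, 0.994, 0.001, 0.001]
contact_force: [-0.9, 0.4, 6.5]
grip_width: 0.0152
gripper_force: 78.0
```

{"name": "play_rows", "arguments": {
  "deltas": [
    [[0,0,0,0,0,-0.5,0],[0,0,0,0,0,-1.7,0],[0,0,0,0,0,-3.7,0],[0,0,0,0,0,-6,0],[0,0,0,0,0,-8.5,0],[0,0,0,0,0,-11,0],[0,0,0,0,0,-13,0],[0,0,0,0,0,-14,0]]
  ]
}}

```text
time: 4.1
position: [0.46, 0.1814, 0.2163]
ee_rot: [0.108, 0.994, 0.001, 0.001]
contact_force: [0.7, -0.5, -2.6]
grip_width: 0.0146
gripper_force: 78.2
```

```bash
cat >> h.py <<'E'
def tcp(mouth,myaw,deg):
    a=np.radians(deg);m=np.array([np.cos(np.radians(myaw)),np.sin(np.radians(myaw)),0])
    fw=.095*np.cos(a)-.053*np.sin(a);dn=.095*np.sin(a)+.053*np.cos(a)
    return np.array(mouth)-m*fw+np.array([0,0,dn])
def pour(mouth,myaw,deg): 
    p=tcp(mouth,myaw,deg);print("tcp",p.round(3));return go(p,myaw-90,-deg)
E
python3 - <<'E'
from h import *
st=robot.state();print(st["position"].round(4),st["grip_width"],st["contact_force"].round(1))
yw=[50,15,-20,-55,-90]; ps=np.linspace([.46,.182,.215],[.45,-.08,.215],5)
# chained calls: print each leg in its own starting frame
from copy import copy
for i in range(5):
    p,y=ps[min(i+0,4)],yw[i]
    go(p,y,0,st)
    yy=np.radians(y);Y=np.array([np.cos(yy),np.sin(yy),0]);z=np.array([0,0,-1.])
    st=dict(time=0,position=p,ee_rot=R.from_matrix(np.column_stack([np.cross(Y,z),Y,z])).as_quat())
E
```

```text
[0.46   0.1814 0.2163] 0.014622567051512743 [ 0.7 -0.5 -2.6]
rv [0.002 0.002 0.482] deg 27.6 shift cm [0.02 0.06 0.13] t 4.1
rv [0.    0.    0.611] deg 35.0 shift cm [-4.02 -5.18  0.  ] t 0
rv [0.    0.    0.611] deg 35.0 shift cm [-6.26 -1.94  0.  ] t 0
rv [0.    0.    0.611] deg 35.0 shift cm [-6.24  2.01  0.  ] t 0
rv [0.    0.    0.611] deg 35.0 shift cm [-3.96  5.22  0.  ] t 0
```

{"name": "play_rows", "arguments": {
  "deltas": [
    [[0,0,0.03,0,0,0,0],[0,0,0.08,0,0,0,0],[0,0,0.14,0,0,0,0],[0,0,0.21,0,0,0,0],[0,0,0.28,0,0,0,0],[0,0,0.35,0,0,0,0],[0,0,0.42,0,0,0,0],[0,0,0.482,0,0,0,0]]
  ]
}}

```text
time: 4.9
position: [0.4586, 0.1809, 0.2122]
ee_rot: [0.344, 0.939, -0.001, -0.001]
contact_force: [-0.7, -0.0, -2.1]
grip_width: 0.0147
gripper_force: 78.2
```

{"name": "play_rows", "arguments": {
  "deltas": [
    [[0,0,0.076,-0.2,-0.3,0,0],[0,0,0.153,-0.6,-0.8,0,0],[0,0,0.229,-1.1,-1.4,0,0],[0,0,0.306,-1.6,-2.1,0,0],[0,0,0.382,-2.2,-2.8,0,0],[0,0,0.458,-2.8,-3.6,0,0],[0,0,0.535,-3.4,-4.4,0,0],[0,0,0.611,-4,-5.2,0,0]]
  ]
}}

```text
time: 5.7
position: [0.4558, 0.1151, 0.2123]
ee_rot: [0.611, 0.792, -0.001, -0.001]
contact_force: [-0.1, -0.1, -2.7]
grip_width: 0.0147
gripper_force: 78.2
```

{"name": "play_rows", "arguments": {
  "deltas": [
    [[0,0,0.076,-0.8,-0.2,0,0],[0,0,0.153,-1.6,-0.5,0,0],[0,0,0.229,-2.4,-0.7,0,0],[0,0,0.306,-3.1,-1.0,0,0],[0,0,0.382,-3.9,-1.2,0,0],[0,0,0.458,-4.7,-1.5,0,0],[0,0,0.535,-5.5,-1.7,0,0],[0,0,0.611,-6.3,-1.9,0,0]]
  ]
}}

```text
time: 6.5
position: [0.4538, 0.0495, 0.2124]
ee_rot: [0.82, 0.572, -0.001, -0.0]
contact_force: [1.2, 0.2, -2.2]
grip_width: 0.0147
gripper_force: 78.2
```

{"name": "play_rows", "arguments": {
  "deltas": [
    [[0,0,0.076,-0.8,0.3,0,0],[0,0,0.153,-1.6,0.5,0,0],[0,0,0.229,-2.4,0.8,0,0],[0,0,0.306,-3.1,1.0,0,0],[0,0,0.382,-3.9,1.3,0,0],[0,0,0.458,-4.7,1.5,0,0],[0,0,0.535,-5.5,1.8,0,0],[0,0,0.611,-6.2,2.0,0,0]]
  ]
}}

```text
time: 7.3
position: [0.4514, -0.0156, 0.2125]
ee_rot: [0.954, 0.298, -0.001, -0.0]
contact_force: [0.3, -0.9, -2.1]
grip_width: 0.0149
gripper_force: 78.2
```

{"name": "play_rows", "arguments": {
  "deltas": [
    [[0,0,0.076,-0.7,0.8,0,0],[0,0,0.153,-1.3,1.6,0,0],[0,0,0.229,-1.9,2.3,0,0],[0,0,0.306,-2.4,3.0,0,0],[0,0,0.382,-2.9,3.7,0,0],[0,0,0.458,-3.3,4.3,0,0],[0,0,0.535,-3.7,4.8,0,0],[0,0,0.611,-4,5.2,0,0]]
  ]
}}

```text
time: 8.1
position: [0.4484, -0.0811, 0.2125]
ee_rot: [1.0, -0.003, -0.001, 0.0]
contact_force: [0.3, -0.1, -2.1]
grip_width: 0.0147
gripper_force: 78.2
```

```bash
python3 - <<'E'
from h import *
st=robot.state();print(st["position"].round(4),st["q"].round(2),st["contact_force"].round(1))
f=robot.grab_frame("scene")
cv2.imwrite("pics/s2.png",cv2.resize(f["img"][140:400,190:470,::-1],None,fx=2.2,fy=2.2,interpolation=cv2.INTER_CUBIC))
pour([.45,-.079,.06],0,20)
E
```

```text
[ 0.4484 -0.0811  0.2125] [-0.48  0.01  0.6   1.86 -0.01  1.27 -1.45] [ 0.3 -0.1 -2.1]
tcp [ 0.379 -0.079  0.142]
rv [-0.001 -0.347 -0.011] deg 19.9 shift cm [-6.94 -0.22  7.04] t 8.15
```

View pics/s2.png

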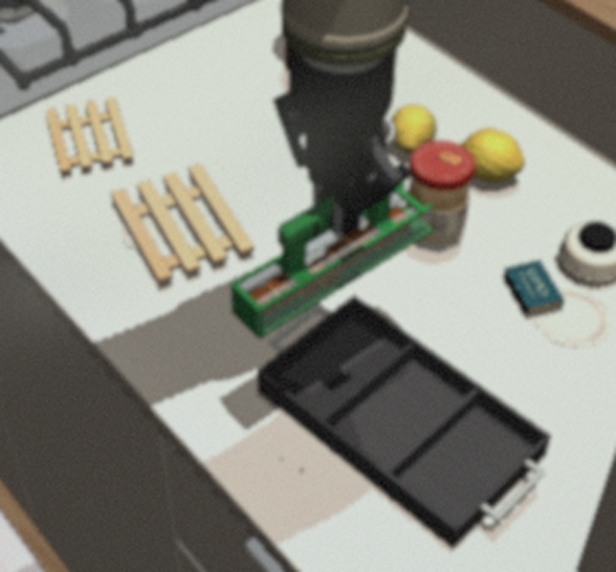

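The scene picture shows the shaker level, mouth away from the robot (420,205), croutons all in the lane, tray clear below (400,420).

{"name": "play_rows", "arguments": {
  "deltas": [
    [[0,-0.01,0,-0.3,0,0.3,0],[0,-0.03,0,-0.8,0,0.8,0],[0,-0.055,0,-1.4,0,1.4,0],[0,-0.08,0,-2.0,-0.1,2.0,0],[0,-0.105,0,-2.6,-0.1,2.6,0],[0,-0.13,0,-3.3,-0.1,3.3,0],[0,-0.155,0,-4.0,-0.1,4.0,0],[0,-0.18,0,-4.6,-0.1,4.6,0]]
  ]
}}

```text
time: 8.95
position: [0.4025, -0.0796, 0.1671]
ee_rot: [0.996, -0.0, -0.091, -0.0]
contact_force: [0.4, -0.1, -2.0]
grip_width: 0.0152
gripper_force: 78.2
```

```bash
python3 - <<'E'
from h import *
st=robot.state();print(st["position"].round(4),st["q"].round(2))
pour([.45,-.079,.06],0,17)
E
```

```text
[ 0.4025 -0.0796  0.1671] [-0.47  0.11  0.62  1.89 -0.04  1.34 -1.41]
tcp [ 0.375 -0.079  0.138]
rv [-0.    -0.114 -0.   ] deg 6.5 shift cm [-2.22 -0.06  3.32] t 8.95
```

{"name": "play_rows", "arguments": {
  "deltas": [
    [[0,-0.02,0,-0.4,0,0.6,0],[0,-0.04,0,-0.8,0,1.2,0],[0,-0.06,0,-1.2,0,1.8,0],[0,-0.08,0,-1.6,0,2.4,0],[0,-0.1,0,-2.0,0,2.9,0],[0,-0.114,0,-2.2,0,3.3,0],[0,-0.114,0,-2.2,0,3.3,0]]
  ]
}}

```text
time: 9.65
position: [0.3753, -0.0796, 0.1387]
ee_rot: [0.989, -0.0, -0.147, 0.0]
contact_force: [0.5, 1.3, -2.4]
grip_width: 0.0148
gripper_force: 78.1
```

```bash
cat >> h.py <<'E'
def crop(cam,n,box,s):
    f=robot.grab_frame(cam);a,b,c,d=box
    cv2.imwrite("pics/"+n,cv2.resize(f["img"][b:d,a:c,::-1],None,fx=s,fy=s,interpolation=cv2.INTER_CUBIC));return f
def count(cam="scene"):
    L=[]
    for r in robot.look_for(cam,"crouton_0"):
        e=np.array(r["extent"])*[640,480,640,480];L.append((round(r["p"],2),((e[:2]+e[2:])/2).round().tolist(),(e[2:]-e[:2]).round().tolist()))
    print(cam,len(L),L)
E
python3 - <<'E'
from h import *
a=crop("scene","a.png",(270,200,450,400),2);b=crop("side","b.png",(250,180,440,400),2)
A=cv2.imread("pics/a.png");B=cv2.imread("pics/b.png");h=440
cv2.imwrite("pics/ab3.png",np.hstack([cv2.copyMakeBorder(A,0,h-len(A),0,0,0),B]))
count();count("side")
pour([.45,-.079,.06],0,22); pour([.45,-.079,.06],0,26);pour([.45,-.079,.06],0,30)
E
```

```text
scene 0 []
side 4 [(0.56, [257.0, 317.0], [14.0, 9.0]), (0.52, [287.0, 304.0], [11.0, 9.0]), (0.36, [277.0, 308.0], [10.0, 3.0]), (0.26, [283.0, 310.0], [98.0, 71.0])]
tcp [ 0.382 -0.079  0.145]
rv [-0.    -0.091 -0.   ] deg 5.2 shift cm [ 0.4  -0.07 -0.67] t 9.85
tcp [ 0.388 -0.079  0.149]
rv [-0.   -0.16 -0.  ] deg 9.2 shift cm [ 0.85 -0.07 -1.28] t 9.85
tcp [ 0.394 -0.079  0.153]
rv [-0.   -0.23 -0.  ] deg 13.2 shift cm [ 1.34 -0.07 -1.86] t 9.85
```

View pics/ab3.png

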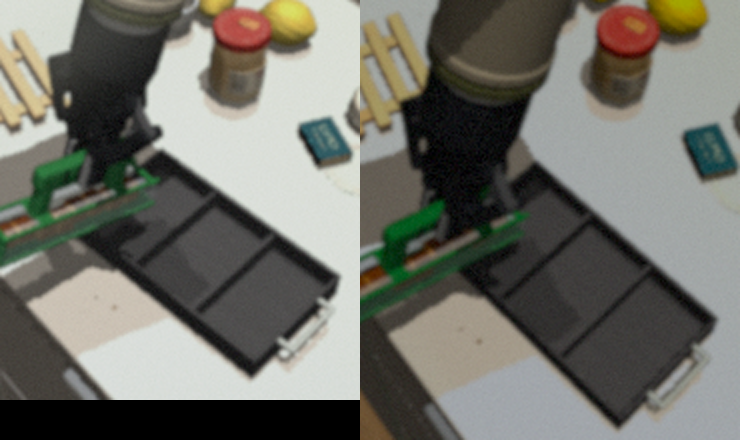

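The crop shows the mouth above the left bay (scene px ~(348,290)), all croutons still in the lane and the tray empty.

{"name": "play_rows", "arguments": {
  "deltas": [
    [[0,-0.045,0,0.2,0,-0.3,0],[0,-0.09,0,0.4,0,-0.7,0],[0,-0.09,0,0.4,0,-0.7,0]]
  ]
}}

```text
time: 10.15
position: [0.3827, -0.0794, 0.1449]
ee_rot: [0.982, 0.0, -0.191, 0.0]
contact_force: [-0.0, 1.3, -2.4]
grip_width: 0.0146
gripper_force: 78.2
```

```bash
cat >> h.py <<'E'
T=np.array([.4665,-.155]);TA=np.radians(6)
def intray(p):
    d=p[:2]-T;return np.array([d[0]*np.cos(TA)+d[1]*np.sin(TA),-d[0]*np.sin(TA)+d[1]*np.cos(TA)])
def blobs(cam,amin=12,n=None):
    f=robot.grab_frame(cam);hsv=cv2.cvtColor(f["img"],cv2.COLOR_RGB2HSV)
    if n: save(f,n)
    m=cv2.inRange(hsv,(5,110,50),(24,255,255)); k,l,s,c=cv2.connectedComponentsWithStats(m)
    out=[]
    for i in range(1,k):
        if s[i,4]<amin: continue
        q=intray(onz(f,c[i],.013))
        if cam=="wrist" or (abs(q)<[.09,.14]).all(): out.append((c[i].round().astype(int).tolist(),s[i,:4].tolist(),int(s[i,4]),(q*1000).round().astype(int).tolist()))
    print(cam,*out,sep="\n  "); return f
E
python3 - <<'E'
from h import *
st=robot.state(); print(np.degrees(2*np.arcsin(st["ee_rot"][2])))
blobs("wrist",30,"w4.png");blobs("scene")
pour([.45,-.079,.06],0,28)
E
```

```text
-22.005806485921713
wrist
  ([5, 5], [0, 0, 11, 12], 97, [44, 249])
  ([16, 50], [0, 37, 25, 30], 232, [22, 258])
  ([18, 89], [0, 65, 37, 48], 336, [1, 271])
  ([24, 131], [0, 111, 48, 42], 512, [-26, 285])
  ([313, 138], [299, 126, 29, 26], 710, [-52, 83])
  ([313, 165], [299, 156, 29, 20], 515, [-73, 86])
  ([101, 255], [0, 235, 209, 45], 7261, [-142, 289])
  ([434, 285], [350, 236, 189, 127], 13524, [-215, -20])
  ([189, 275], [184, 273, 10, 6], 33, [-176, 217])
  ([54, 380], [0, 335, 141, 65], 3710, [-347, 459])
  ([45, 361], [36, 357, 17, 9], 41, [-303, 444])
  ([442, 394], [436, 387, 17, 12], 97, [-440, -56])
scene
tcp [ 0.391 -0.079  0.151]
rv [ 0.    -0.106 -0.001] deg 6.1 shift cm [ 0.61 -0.08 -0.97] t 10.25
```

View pics/w4.png

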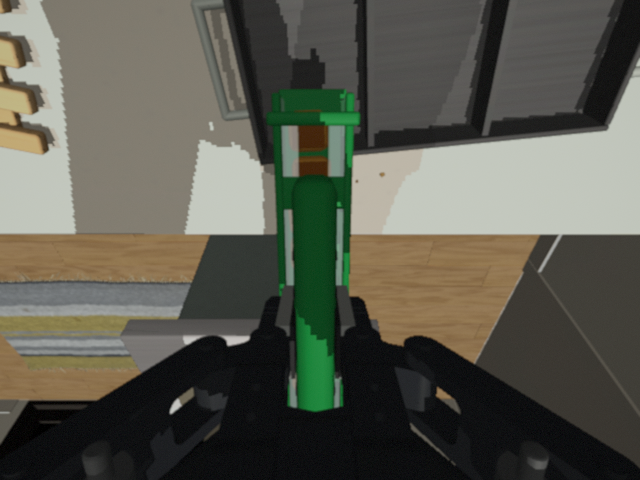

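The wrist view shows the mouth (315,95) over the left bay, with croutons 1 and 2 visible through the slot at (313,138) and (313,165).

{"name": "play_rows", "arguments": {
  "deltas": [
    [[0,-0.106,0,0.6,0,-1.0,0],[0,-0.106,0,0.6,0,-1.0,0],[0,0,0,0,0,0,0],[0,0,0,0,0,0,0]]
  ]
}}

```text
time: 10.65
position: [0.3784, -0.0804, 0.144]
ee_rot: [0.982, -0.002, -0.19, -0.001]
contact_force: [-0.7, -0.7, -2.1]
grip_width: 0.0148
gripper_force: 78.6
```

```bash
cat >> h.py <<'E'
def wr():
    f=robot.grab_frame("wrist");hsv=cv2.cvtColor(f["img"],cv2.COLOR_RGB2HSV)
    m=cv2.inRange(hsv,(5,110,50),(24,255,255));m[178:]=0;m[:,:225]=0;m[95:,:290]=0;m[95:,345:]=0
    k,l,s,c=cv2.connectedComponentsWithStats(m)
    for i in range(1,k):
        if s[i,4]>=25: print("  ",c[i].round().tolist(),s[i].tolist(),(intray(onz(f,c[i],.013))*1000).round() if c[i][1]<95 else "lane")
    return f
E
python3 - <<'E'
from h import *
wr()
E
```

```text
[292.0, 31.0] [273, 9, 38, 44, 1330] [11. 88.]
   [311.0, 98.0] [291, 83, 42, 29, 1046] lane
   [309.0, 126.0] [299, 126, 25, 3, 43] lane
   [312.0, 152.0] [299, 131, 29, 45, 1194] lane
```

```bash
python3 - <<'E'
from h import *
wr(); st=robot.state(); print(st["time"],np.degrees(2*np.arcsin(st["ee_rot"][2])),st["position"])
pour([.45,-.079,.06],0,18)
E
```

```text
[293.0, 34.0] [275, 13, 37, 43, 1307] [11. 88.]
   [311.0, 97.0] [291, 83, 42, 28, 1076] lane
   [306.0, 126.0] [299, 126, 17, 2, 25] lane
   [312.0, 152.0] [299, 130, 29, 46, 1202] lane
10.75 -21.88705685263994 [ 0.38097104 -0.07959702  0.14542851]
tcp [ 0.376 -0.079  0.14 ]
rv [-0.002  0.068 -0.   ] deg 3.9 shift cm [-0.25 -0.06  0.71] t 10.75
```

{"name": "play_rows", "arguments": {
  "deltas": [
    [[0,-0.106,0,0.6,0,-1.0,0],[0,-0.106,0,0.6,0,-1.0,0],[0,0,0,0,0,0,0],[0,0,0,0,0,0,0]]
  ]
}}

```text
time: 11.15
position: [0.3794, -0.0803, 0.1443]
ee_rot: [0.982, -0.001, -0.19, -0.0]
contact_force: [-0.8, -0.6, -1.0]
grip_width: 0.015
gripper_force: 78.7
```

```bash
python3 - <<'E'
from h import *
robot.grab_frame("scene");wr()
E
```

```text
[307.0, 45.0] [276, 12, 60, 69, 3062] [ 5. 80.]
   [313.0, 140.0] [299, 126, 29, 29, 813] lane
   [314.0, 167.0] [300, 159, 28, 17, 399] lane
```

```bash
python3 - <<'E'
from h import *
pour([.45,-.079,.075],0,16);pour([.458,-.155,.075],0,16); pour([.458,-.155,.06],0,22)
E
```

```text
tcp [ 0.373 -0.079  0.152]
rv [-0.001  0.102  0.   ] deg 5.9 shift cm [-1.02 -0.05 -0.29] t 11.25
tcp [ 0.381 -0.155  0.152]
rv [-0.001  0.102  0.   ] deg 5.9 shift cm [-0.28  7.55 -0.59] t 11.25
tcp [ 0.39  -0.155  0.145]
rv [-0.001 -0.002  0.   ] deg 0.1 shift cm [ 0.78  7.55 -0.22] t 11.25
```

{"name": "play_rows", "arguments": {
  "deltas": [
    [[0,0.05,0,-0.5,0,-0.2,0],[0,0.1,0,-1.0,0.2,-0.3,0],[0,0.1,0,-0.9,1.2,-0.4,0],[0,0.1,0,-0.7,2.7,-0.4,0],[0,0.1,0,-0.6,4.4,-0.5,0],[0,0.1,0,-0.4,6.1,-0.5,0],[0,0.1,0,-0.3,7.2,-0.6,0],[0,0.1,0,-0.3,7.6,-0.6,0]]
  ]
}}

```text
time: 12.05
position: [0.3816, -0.1571, 0.1518]
ee_rot: [0.99, -0.001, -0.142, 0.0]
contact_force: [0.6, 0.7, -2.1]
grip_width: 0.0148
gripper_force: 78.7
```

```bash
python3 - <<'E'
from h import *
pour([.458,-.155,.06],0,22);blobs("scene",12,"s5.png")
E
```

```text
tcp [ 0.39  -0.155  0.145]
rv [ 0.    -0.1   -0.002] deg 5.7 shift cm [ 0.98 -0.21  0.45] t 12.05
scene
  ([343, 317], [339, 316, 8, 4], 14, [-18, 61])
  ([332, 322], [326, 319, 12, 8], 25, [-42, 68])
```

{"name": "play_rows", "arguments": {
  "deltas": [
    [[0,-0.05,0,0.5,-0.1,0.2,0],[0,-0.1,0,1.0,-0.2,0.4,0],[0,-0.1,0,1.0,-0.2,0.4,0]]
  ]
}}

```text
time: 12.4
position: [0.3905, -0.1521, 0.1439]
ee_rot: [0.981, 0.001, -0.192, 0.0]
contact_force: [0.1, 0.3, -3.4]
grip_width: 0.0145
gripper_force: 78.7
```

```bash
python3 - <<'E'
from h import *
wr(); pour([.458,-.155,.06],0,22)
E
```

```text
[228.0, 53.0] [225, 36, 9, 38, 261] [ 7. 56.]
   [235.0, 85.0] [225, 75, 24, 20, 416] [-11.  56.]
   [311.0, 102.0] [290, 93, 41, 18, 668] lane
   [312.0, 130.0] [299, 126, 29, 10, 267] lane
   [314.0, 160.0] [300, 145, 28, 31, 801] lane
tcp [ 0.39  -0.155  0.145]
rv [0.001 0.001 0.001] deg 0.1 shift cm [-0.04  0.21 -0.04] t 12.45
```

{"name": "play_rows", "arguments": {
  "deltas": [
    [[0,-0.106,0,0.6,0.2,-1.0,0],[0,-0.106,0,0.6,0.2,-1.0,0],[0,0,0,0,0.2,0,0],[0,0,0,0,0.2,0,0],[0,0,0,0,0.2,0,0]]
  ]
}}

```text
time: 12.95
position: [0.3889, -0.1556, 0.1457]
ee_rot: [0.982, -0.0, -0.19, -0.001]
contact_force: [0.7, -0.1, -2.0]
grip_width: 0.0147
gripper_force: 78.7
```

```bash
sed -i 's/m\[:,:225\]=0/m[:,:150]=0;m[100:,:290]=0/' h.py; python3 - <<'E'
from h import *
wr(); pour([.458,-.155,.06],0,22)
E
```

```text
[308.0, 36.0] [290, 15, 38, 43, 1280] [10.  3.]
   [188.0, 49.0] [150, 28, 79, 44, 2696] [11. 77.]
   [225.0, 85.0] [207, 73, 38, 22, 690] [-12.  60.]
   [319.0, 92.0] [298, 74, 42, 37, 1458] [-23.  -0.]
   [313.0, 149.0] [298, 126, 30, 50, 1356] lane
tcp [ 0.39  -0.155  0.145]
rv [-0.001 -0.003  0.   ] deg 0.2 shift cm [ 0.05 -0.04  0.09] t 13.0
```

{"name": "play_rows", "arguments": {
  "deltas": [
    [[0,-0.09,0,0.5,0,-0.8,0],[0,-0.09,0,0.5,0,-0.8,0],[0,0,0,0,0,0,0],[0,0,0,0,0,0,0],[0,0,0,0,0,0,0]]
  ]
}}

```text
time: 13.5
position: [0.3897, -0.1555, 0.1456]
ee_rot: [0.982, -0.0, -0.19, -0.0]
contact_force: [0.4, 0.8, -0.5]
grip_width: 0.0146
gripper_force: 78.8
```

```bash
python3 - <<'E'
from h import *
f=wr(); pour([.458,-.155,.06],0,22); save(f,"w6.png")
E
```

```text
[313.0, 49.0] [292, 16, 43, 65, 2404] [3. 1.]
   [189.0, 50.0] [150, 29, 79, 44, 2699] [11. 77.]
   [225.0, 85.0] [207, 74, 38, 21, 654] [-11.  60.]
   [313.0, 145.0] [299, 126, 29, 39, 1122] lane
tcp [ 0.39  -0.155  0.145]
rv [-0.    -0.002  0.001] deg 0.1 shift cm [-0.   -0.04  0.09] t 13.55
```

View pics/w6.png

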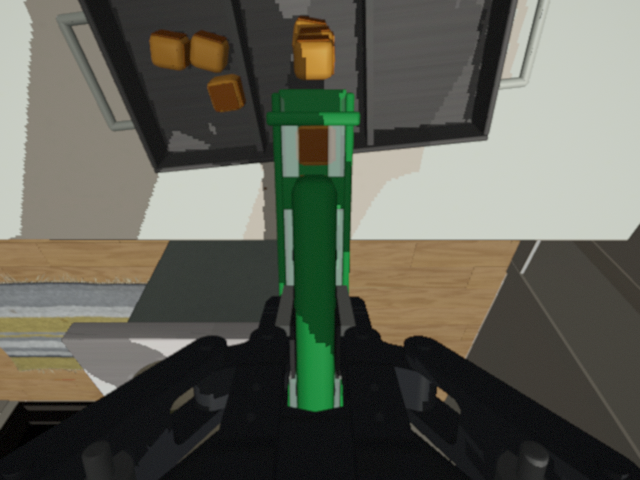

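Three croutons lie in the left bay (169,50),(209,52),(225,93), two in the middle (312,45), three remain in the lane; now the right bay.

```bash
python3 - <<'E'
from h import *
pour([.458,-.155,.075],0,14);pour([.466,-.2305,.075],0,14)
E
```

```text
tcp [ 0.379 -0.155  0.149]
rv [-0.     0.138  0.001] deg 7.9 shift cm [-1.21 -0.04  0.07] t 13.55
tcp [ 0.387 -0.23   0.149]
rv [-0.     0.138  0.001] deg 7.9 shift cm [-0.47  7.51 -0.23] t 13.55
```

{"name": "play_rows", "arguments": {
  "deltas": [
    [[0,0.06,0,-0.6,0,-0.2,0],[0,0.13,0,-1.2,0,-0.2,0],[0,0.138,0,-1.2,0.6,-0.1,0],[0,0.138,0,-1.1,1.6,-0.1,0],[0,0.138,0,-1.0,2.9,-0.1,0],[0,0.138,0,-0.9,4.2,-0.1,0],[0,0.138,0,-0.7,5.5,-0.2,0],[0,0.138,0,-0.6,6.6,-0.2,0]]
  ]
}}

```text
time: 14.35
position: [0.3854, -0.2229, 0.1487]
ee_rot: [0.992, 0.0, -0.124, 0.0]
contact_force: [-0.0, -1.0, -1.9]
grip_width: 0.0145
gripper_force: 78.8
```

```bash
python3 - <<'E'
from h import *
pour([.466,-.2305,.06],0,20);pour([.466,-.2305,.06],0,30);pour([.466,-.2305,.06],0,42); print(robot.state()["q"].round(2))
E
```

```text
tcp [ 0.395 -0.23   0.142]
rv [ 0.001 -0.101 -0.   ] deg 5.8 shift cm [1.07 0.76 0.4 ] t 14.35
tcp [ 0.41  -0.23   0.153]
rv [ 0.001 -0.276 -0.   ] deg 15.8 shift cm [ 2.29  0.76 -1.06] t 14.35
tcp [ 0.431 -0.23   0.163]
rv [ 0.001 -0.485 -0.   ] deg 27.8 shift cm [ 4.06  0.76 -2.49] t 14.35
[-0.25  0.28  0.75  1.81 -0.07  1.35 -1.05]
```

{"name": "play_rows", "arguments": {
  "deltas": [
    [[0,-0.03,0,0.3,0.5,0.1,0],[0,-0.1,0,1.1,0.8,0.4,0],[0,-0.17,0,1.6,0.8,-0.2,0],[0,-0.23,0,2.0,0.8,-0.7,0],[0,-0.26,0,2.2,0.8,-0.9,0],[0,-0.276,0,2.3,0.8,-1.1,0],[0,-0.276,0,2.3,0.8,-1.1,0],[0,-0.276,0,2.3,0.8,-1.1,0]]
  ]
}}

```text
time: 15.15
position: [0.4095, -0.23, 0.1539]
ee_rot: [0.966, -0.0, -0.258, 0.0]
contact_force: [0.7, 0.4, -1.4]
grip_width: 0.0149
gripper_force: 78.9
```

```bash
python3 - <<'E'
from h import *
f=wr(); pour([.466,-.2305,.06],0,42)
E
```

```text
[318.0, 24.0] [299, 2, 38, 47, 1634] [ 10. -78.]
   [174.0, 56.0] [150, 16, 54, 78, 2948] [ 2. 12.]
   [313.0, 140.0] [299, 126, 29, 30, 842] lane
tcp [ 0.431 -0.23   0.163]
rv [-0.    -0.211 -0.001] deg 12.1 shift cm [ 1.42  0.05 -1.84] t 15.2
```

{"name": "play_rows", "arguments": {
  "deltas": [
    [[0,-0.05,0,0.3,0,-0.4,0],[0,-0.1,0,0.7,0,-0.9,0],[0,-0.15,0,1.0,0,-1.3,0],[0,-0.21,0,1.4,0,-1.8,0],[0,-0.21,0,1.4,0,-1.8,0],[0,-0.21,0,1.4,0,-1.8,0],[0,-0.21,0,1.4,0,-1.8,0]]
  ]
}}

```text
time: 15.9
position: [0.4303, -0.2301, 0.1632]
ee_rot: [0.934, -0.001, -0.357, -0.0]
contact_force: [1.2, 0.0, -1.2]
grip_width: 0.015
gripper_force: 78.8
```

```bash
python3 - <<'E'
from h import *
f=wr(); save(f,"w7.png"); pour([.466,-.2305,.1],0,20); pour([.53,-.2,.14],0,0)
E
```

```text
[173.0, 48.0] [150, 0, 52, 95, 3902] [-3. 11.]
   [306.0, 25.0] [286, 0, 50, 52, 1773] [  2. -70.]
tcp [ 0.395 -0.23   0.182]
rv [-0.     0.381 -0.001] deg 21.8 shift cm [-3.9   0.06  0.95] t 15.95
tcp [ 0.435 -0.2    0.193]
rv [-0.     0.73  -0.001] deg 41.8 shift cm [-1.63 -3.   -2.52] t 15.95
```

View pics/w7.png

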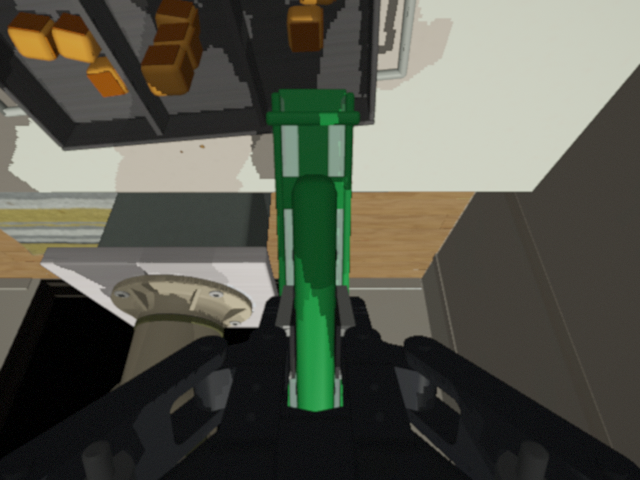

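{"name": "play_rows", "arguments": {
  "deltas": [
    [[0,0.05,0,-0.6,0,-0.6,0],[0,0.14,0,-0.8,-0.3,-1.1,0],[0,0.25,0,-1.0,-0.8,-1.5,0],[0,0.36,0,-1.2,-1.3,-1.8,0],[0,0.47,0,-1.4,-1.8,-2.1,0],[0,0.57,0,-1.5,-2.4,-2.3,0],[0,0.66,0,-1.6,-2.8,-2.4,0],[0,0.73,0,-1.6,-3,-2.5,0]]
  ]
}}

```text
time: 16.75
position: [0.4347, -0.1996, 0.1926]
ee_rot: [1.0, -0.001, 0.002, -0.001]
contact_force: [0.0, -1.6, -0.8]
grip_width: 0.0144
gripper_force: 78.8
```

```bash
python3 - <<'E'
from h import *
st=robot.state()
yw=[-48,-6,36,77.7];ps=[[.445,-.1,.215],[.452,0,.215],[.457,.1,.215],[.461,.18,.215]]
for p,y in zip(ps,yw):
    go(p,y,0,st); yy=np.radians(y);Y=np.array([np.cos(yy),np.sin(yy),0]);z=np.array([0,0,-1.])
    st=dict(time=0,position=p,ee_rot=R.from_matrix(np.column_stack([np.cross(Y,z),Y,z])).as_quat())
E
```

```text
rv [-0.    -0.005 -0.734] deg 42.1 shift cm [ 1.03 -9.96 -2.21] t 16.75
rv [ 0.     0.    -0.733] deg 42.0 shift cm [ 7.21 -6.96  0.  ] t 0
rv [ 0.     0.    -0.733] deg 42.0 shift cm [10.   -0.55  0.  ] t 0
rv [ 0.     0.    -0.728] deg 41.7 shift cm [6.24 5.03 0.  ] t 0
```

{"name": "play_rows", "arguments": {
  "deltas": [
    [[0,0,-0.09,0.1,-1.2,-0.3,0],[0,0,-0.18,0.3,-2.5,-0.6,0],[0,0,-0.27,0.4,-3.7,-0.9,0],[0,0,-0.36,0.5,-5.0,-1.2,0],[0,0,-0.46,0.7,-6.2,-1.5,0],[0,0,-0.55,0.8,-7.5,-1.8,0],[0,0,-0.64,0.9,-8.7,-2.0,0],[0,-0.005,-0.734,1.0,-10.0,-2.2,0]]
  ]
}}

```text
time: 17.55
position: [0.4448, -0.0997, 0.2143]
ee_rot: [0.933, 0.36, -0.003, -0.001]
contact_force: [-0.0, 0.1, -1.8]
grip_width: 0.0146
gripper_force: 78.7
```

{"name": "play_rows", "arguments": {
  "deltas": [
    [[0,0,-0.09,0.9,-0.9,0,0],[0,0,-0.18,1.8,-1.7,0,0],[0,0,-0.27,2.7,-2.6,0,0],[0,0,-0.37,3.6,-3.5,0,0],[0,0,-0.46,4.5,-4.4,0,0],[0,0,-0.55,5.4,-5.2,0,0],[0,0,-0.64,6.3,-6.1,0,0],[0,0,-0.733,7.2,-7.0,0,0]]
  ]
}}

```text
time: 18.35
position: [0.4515, 0.0004, 0.214]
ee_rot: [0.742, 0.67, -0.002, -0.002]
contact_force: [0.3, 0.2, -1.6]
grip_width: 0.0147
gripper_force: 78.8
```

```bash
python3 - <<'E'
from h import *
f=crop("scene","s8.png",(270,210,450,400),3); blobs("scene");blobs("side")
st=robot.state(); go([.457,.1,.215],36)
E
```

```text
scene
  ([346, 309], [338, 296, 19, 27], 315, [2, 71])
  ([375, 320], [369, 309, 14, 25], 249, [22, 10])
  ([406, 349], [394, 340, 25, 19], 269, [11, -75])
side
  ([331, 301], [322, 285, 21, 32], 382, [3, 71])
  ([362, 316], [355, 306, 14, 22], 215, [21, 8])
  ([392, 349], [379, 340, 27, 21], 309, [14, -74])
rv [-0.006 -0.001 -0.733] deg 42.0 shift cm [ 9.94 -0.51 -0.13] t 18.5
```

View pics/s8.png

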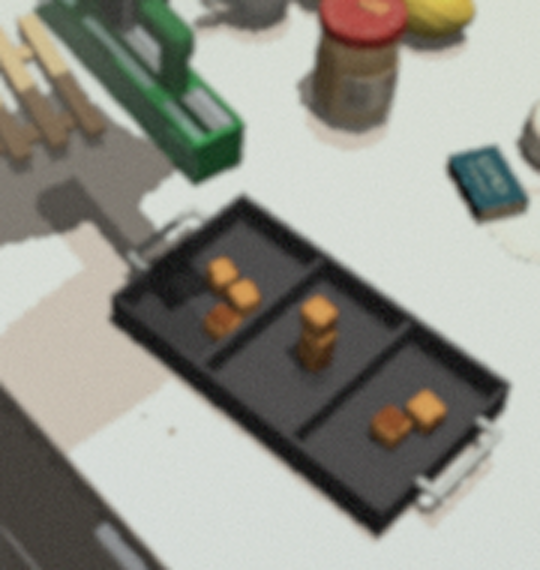

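The tray shows three croutons left (222,295), three in the middle (318,330, partly stacked), two on the right (408,420), matching eight; back to the trivet.

{"name": "play_rows", "arguments": {
  "deltas": [
    [[0,0,-0.09,1.2,-0.1,0,0],[0,0,-0.18,2.5,-0.1,0,0],[0,0,-0.27,3.7,-0.2,0,0],[0,0,-0.37,5.0,-0.3,0,0],[0,0,-0.46,6.2,-0.3,0,0],[0,0,-0.55,7.5,-0.4,0,0],[0,0,-0.64,8.7,-0.5,-0.1,0],[-0.006,0,-0.733,9.9,-0.5,-0.1,0]]
  ]
}}

```text
time: 19.3
position: [0.4575, 0.0986, 0.2147]
ee_rot: [0.454, 0.891, -0.0, -0.0]
contact_force: [-0.0, -1.0, -1.1]
grip_width: 0.0146
gripper_force: 78.8
```

{"name": "play_rows", "arguments": {
  "deltas": [
    [[0,0,-0.1,1.0,0.8,0,0],[0,0,-0.2,2.0,1.5,0,0],[0,0,-0.3,2.9,2.3,0,0],[0,0,-0.4,3.8,3.0,0,0],[0,0,-0.5,4.6,3.7,0,0],[0,0,-0.6,5.4,4.3,0,0],[0,0,-0.68,6.0,4.8,0,0],[0,0,-0.728,6.2,5.0,0,0]]
  ]
}}

```text
time: 20.1
position: [0.4615, 0.1786, 0.2146]
ee_rot: [0.107, 0.994, -0.0, -0.0]
contact_force: [0.3, -0.7, -1.3]
grip_width: 0.015
gripper_force: 78.8
```

{"name": "play_rows", "arguments": {
  "deltas": [
    [[0,0,0,0,0,0,0],[0,0,0,0,0,0,0]]
  ]
}}

```text
time: 20.3
position: [0.4616, 0.1779, 0.2146]
ee_rot: [0.109, 0.994, -0.0, -0.0]
contact_force: [0.3, -0.6, -2.1]
grip_width: 0.0146
gripper_force: 78.8
```

```bash
python3 - <<'E'
from h import *
go([.461,.178,.0765],77.7)
f=robot.grab_frame("side")
cv2.imwrite("pics/s9.png",cv2.resize(f["img"][100:280,170:370,::-1],None,fx=3,fy=3,interpolation=cv2.INTER_CUBIC))
E
```

```text
rv [-0.001 -0.001 -0.004] deg 0.2 shift cm [ 0.05 -0.   13.81] t 20.3
```

{"name": "play_rows", "arguments": {
  "deltas": [
    [[0,0,0,0,0,2.5,0],[0,0,0,0,0,5.5,0],[0,0,0,0,0,8.5,0],[0,0,0,0,0,11,0],[0,0,0,0,0,12.5,0],[0,0,0,0,0,13.2,0],[0,0,0,0,0,13.5,0],[0,0,0,0,0,13.7,0]]
  ]
}}

```text
time: 21.15
position: [0.4619, 0.1791, 0.078]
ee_rot: [0.107, 0.994, 0.0, 0.0]
contact_force: [0.5, -0.0, -1.1]
grip_width: 0.0147
gripper_force: 78.9
```

{"name": "play_rows", "arguments": {
  "deltas": [
    [[0,0,0,0,0,0.1,0],[0,0,0,0,0,0.2,0],[0,0,0,0,0,0.3,0]]
  ]
}}

```text
time: 21.45
position: [0.4617, 0.1793, 0.0749]
ee_rot: [0.107, 0.994, 0.0, -0.0]
contact_force: [-1.0, 0.1, -0.3]
grip_width: 0.0149
gripper_force: 79.0
```

{"name": "play_rows", "arguments": {
  "deltas": [
    [[0,0,0,0,0,0.05,0],[0,0,0,0,0,0.05,2.5],[0,0,0,0,0,0.05,5],[0,0,0,0,0,0.05,8.5],[0,0,0,0,0,0.05,8.5],[0,0,0,0,0,0.05,8.5],[0,0,0,0,0,0.05,8.5],[0,0,0,0,0,0.05,8.5]]
  ]
}}

```text
time: 22.25
position: [0.4613, 0.1791, 0.0739]
ee_rot: [0.107, 0.994, -0.0, -0.0]
contact_force: [-0.3, 0.1, 0.8]
grip_width: 0.0847
gripper_force: 0.0
```

{"name": "play_rows", "arguments": {
  "deltas": [
    [[0,0,0,0,0,-1,8.5],[0,0,0,0,0,-4,8.5],[0,0,0,0,0,-8,8.5],[0,0,0,0,0,-12,8.5],[0,0,0,0,0,-15,8.5],[0,0,0,0,0,-15,8.5]]
  ]
}}

```text
time: 22.85
position: [0.4638, 0.1799, 0.2295]
ee_rot: [0.107, 0.994, 0.002, 0.003]
contact_force: [1.0, 0.1, 0.3]
grip_width: 0.085
gripper_force: 0.0
```

```bash
python3 - <<'E'
from h import *
f=robot.grab_frame("wrist");g=robot.grab_frame("side")
a=cv2.resize(f["img"][60:360,200:520,::-1],(400,375));b=cv2.resize(g["img"][140:400,170:440,::-1],(389,375))
cv2.imwrite("pics/fin.png",np.hstack([a,b])); print(robot.state()["time"])
E
```

```text
22.95
```

View pics/fin.png

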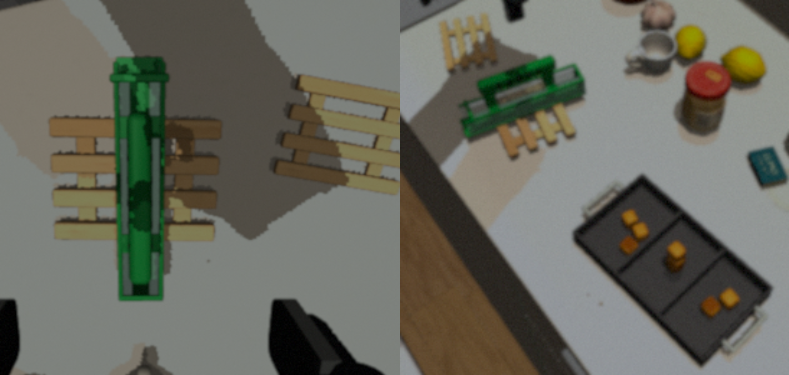

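The shaker stands centred on the larger trivet ((140,180) left half); the tray holds 3/3/2. A quick numeric check for brown left in the lane.

```bash
python3 - <<'E'
from h import *
for c,box in (("side",(205,180,300,225)),("scene",(225,205,312,245))):
    f=robot.grab_frame(c)
    for n,im in (("start",cv2.imread(f"pics/{c}0.png")[:,:,::-1]),("now",f["img"])):
        h=cv2.cvtColor(np.ascontiguousarray(im),cv2.COLOR_RGB2HSV);a,b,e,d=box
        print(c,n,cv2.countNonZero(cv2.inRange(h,(3,75,30),(20,255,255))[b:d,a:e]))
    count(c)
E
```

```text
side start 297
side now 215
side 7 [(0.67, [385.0, 353.0], [7.0, 15.0]), (0.63, [265.0, 231.0], [50.0, 34.0]), (0.61, [331.0, 293.0], [11.0, 11.0]), (0.45, [399.0, 347.0], [14.0, 13.0]), (0.44, [364.0, 313.0], [11.0, 12.0]), (0.43, [337.0, 304.0], [11.0, 12.0]), (0.28, [256.0, 206.0], [84.0, 57.0])]
scene start 61
scene now 173
scene 7 [(0.66, [398.0, 353.0], [13.0, 18.0]), (0.64, [377.0, 315.0], [12.0, 12.0]), (0.63, [343.0, 317.0], [12.0, 9.0]), (0.52, [376.0, 327.0], [16.0, 13.0]), (0.49, [377.0, 330.0], [12.0, 5.0]), (0.45, [350.0, 309.0], [9.0, 12.0]), (0.44, [345.0, 303.0], [8.0, 11.0])]
```

```bash
python3 - <<'E'
from h import *
f=robot.grab_frame("wrist")
for n,im in(("start",cv2.imread("pics/w1.png")[:,:,::-1]),("now",f["img"]),("w7",cv2.imread("pics/w7.png")[:,:,::-1])):
    h=cv2.cvtColor(np.ascontiguousarray(im),cv2.COLOR_RGB2HSV)
    print(n,cv2.countNonZero(cv2.inRange(h,(3,90,30),(24,255,255))[105:320,300:338]))
# middle bay: split w7 blob by brightness edges
h=cv2.cvtColor(cv2.imread("pics/w7.png"),cv2.COLOR_BGR2HSV);m=cv2.inRange(h,(5,110,50),(24,255,255))
k,l,s,c=cv2.connectedComponentsWithStats(m[:100]);print([x.tolist() for x in s[1:] if x[4]>100])
E
```

```text
start 410
now 154
w7 0
[[141, 0, 61, 97, 4160], [286, 0, 50, 52, 1773], [7, 12, 122, 85, 4570]]
```

```bash
python3 - <<'E'
from h import *
f=robot.grab_frame("wrist")
for n,im in(("start",cv2.imread("pics/w1.png")[:,:,::-1]),("now",f["img"])):
    h=cv2.cvtColor(np.ascontiguousarray(im),cv2.COLOR_RGB2HSV);m=cv2.inRange(h,(3,90,30),(24,255,255))[105:320,300:338]
    k,l,s,c=cv2.connectedComponentsWithStats(m)
    for i in range(1,k):
        if s[i,4]>15:
            x,y=int(c[i][0])+300,int(c[i][1])+105
            print(n,[x,y],s[i].tolist(),h[y,x])
# middle stack: edge profile through scene crop
g=robot.grab_frame("scene")["img"]; print(g[300:340,376].tolist()[::2])
E
```

```text
start [314, 140] [7, 26, 17, 21, 332] [ 14 186 114]
start [315, 155] [8, 48, 16, 6, 78] [ 16 207  90]
now [336, 167] [36, 55, 2, 16, 31] [ 20 133  48]
now [336, 197] [35, 85, 3, 15, 38] [ 17 126  77]
now [336, 224] [35, 112, 3, 15, 44] [ 17 128  82]
now [336, 250] [35, 139, 3, 14, 41] [ 16 126  83]
[[30, 31, 30], [30, 29, 29], [53, 51, 51], [76, 73, 71], [124, 96, 71], [194, 140, 78], [203, 150, 84], [203, 154, 87], [193, 139, 79], [127, 86, 45], [79, 54, 27], [95, 65, 37], [121, 83, 47], [88, 61, 32], [80, 55, 32], [54, 29, 8], [59, 40, 29], [58, 54, 50], [58, 58, 57], [64, 65, 65]]
```

```bash
python3 -c "
from h import *
print(robot.state()['time'],robot.hand_in())"
```

```text
the job is handed in; nothing more can be done
23.3 None
```

I handed the job in at 23.3 s. The eight croutons are spread 3 left, 3 middle (partly stacked) and 2 right. The empty shaker is back on the middle of the larger trivet, and the last pictures show the tray, jar, matchbox and cup in place; no verdict came back.

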